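# Seat the reflector and lock its over-centre clamp

## Task

Push the reflector's foot block along its channel until it is fully home against the end stop, then push the clamp's hand lever over past its dead point until it snaps into lock. Only push, with the fingertips: do not lift or tip the reflector, leave the apparatus standing around it undisturbed, and finish with the hand clear.

Things in the scene. Friction and masses are not known exactly. Their poses are not given: they have to be found in the camera images.
- mount: fixed mount: aluminium bed plate 250 (x) x 240 (y) x 10 mm on the table; origin at table height midway between its guide rails. Its x axis is the way both block and lever are pushed, roughly away from the robot; y left, z up. Rails 12 mm wide, tops 22 mm above the table, run along x from -120 to 90 mm; inner faces at y = +-36 mm: the channel
- foot_rear (a point): centre of the rear (-x, robot side) face of the reflector's loose foot block, axes as the mount's, 34 mm above the table. Block 70 x 70 x 48 mm tall, on the plate between the rails (1 mm play each side), first 40 to 85 mm short of the stop; home, this point is at mount x = 20 mm. A metal sheet 120 mm wide, top 163 mm above the bed plate, stands up across it 55 mm ahead of this face. 0.7 kg
- stop_face (a point): point on the near face of the steel stop bar that closes the channel's far end, on its centre line: mount x = 90, y = 0, z = 35 mm. The foot block's front face meets it. The bar is 96 mm wide and 30 mm tall above the plate
- pad_face (a point): face of the clamp's rubber pad (20 mm diameter), mount x = 40, z = 42 mm, beside the channel. As the lever closes it moves 14 mm to -y up to the block's side. Behind it the grey clamp housing covers mount x = 15 to 65, y = 64 to 106 mm and rises to 76 mm above the table
- lever_pivot (a point): centre of the hand lever's pivot, 60 mm above the table, at mount x = 40, y = 130 mm; the pivot axis is the mount's y axis. The hub there has 13 mm radius and is 16 mm wide along y. Beside it, at mount y = 142 to 153 mm, a short sprung strut rises to at most 30 mm above the pivot
- lever_tip (a point): end of the hand lever, 100 mm from the pivot: a round steel arm (10 mm diameter) with a black grip (16 mm diameter) over its outer half, moving in the upright plane y = 130 mm of the mount. Can be pushed on its near (-x) side about 50 mm above the pivot's height, free of the housing
- lever (a joint): hand lever angle, rad. 0: open, leaning 40 degrees (0.70 rad) from upright to -x of the mount; grows as it is pushed over to +x; 0.70 upright; dead point 1.05; end of travel, locked, 1.75. A spring drives it to 0 before the dead point, to 1.75 beyond it. It resists most at the start (0.42 N m: 4 to 9 N by where it is pushed), falling to nothing at the dead point
- horn: bystander: loose grey transmitter horn on a black tripod foot, about 125 mm across and 135 mm tall, left of the mount; origin under its centre. Leave alone
- detector: bystander: loose detector, a blue 50 mm block with a post and a level 110 mm rod on top, about 110 mm tall, right of the mount; origin under its centre. Leave alone
- supply: bystander: loose perforated metal cylinder with a knob, 88 mm diameter, 109 mm tall, right of the mount, beyond the detector; origin under its centre. Leave alone

How it is judged:
On the way, in this order (a step that is already met when the one before it is completed fails the run):
1. the foot block is home against the stop (within 3.5 mm), while the lever is still short of its dead point (x of foot_rear in the frame of mount above 0.0165 m and z of foot_rear in the frame of mount below 0.039 m and angle between foot_rear's own z axis and vertical below 0.06 rad and value of joint lever below 1 rad), for 0.2 s.
2. the lever has gone over and is in lock, with the block still home (x of foot_rear in the frame of mount above 0.0165 m and z of foot_rear in the frame of mount below 0.039 m and angle between foot_rear's own z axis and vertical below 0.06 rad and value of joint lever above 1.62 rad), for 0.2 s.
At the end, for the whole second after the job is handed in: the foot block stands flat and at most 3.5 mm short of the stop, the lever rests in lock (joint above 1.62 rad), the bystanders are within 20 mm of where they stood (all of step 2 and velocity of joint lever below 0.1 rad/s and distance of each of horn, detector, supply from where it was at the start of the episode below 0.02 m); the robot touches nothing.
It fails at once if the reflector is lifted more than 8 mm or tipped more than 0.15 rad (z of foot_rear in the frame of mount above 0.042 m or angle between foot_rear's own z axis and vertical above 0.15 rad).
It fails at once if the horn is shifted more than 20 mm, lifted or tipped (distance of horn from where it was at the start of the episode above 0.02 m or angle between horn's own z axis and vertical above 0.2 rad).
It fails at once if the detector is shifted more than 20 mm, lifted or tipped (distance of detector from where it was at the start of the episode above 0.02 m or angle between detector's own z axis and vertical above 0.2 rad).
It fails at once if the supply is shifted more than 20 mm, lifted or tipped (distance of supply from where it was at the start of the episode above 0.02 m or angle between supply's own z axis and vertical above 0.2 rad).
It also fails if it takes over 42 s, if anything falls off the work surface, if the arm or the gripper's body presses on something with over 40 N, if the wrist force passes 120 N, or if a joint passes its speed limit or range.

## Robot

A 6-joint arm with a two-finger parallel gripper is mounted at the origin on the work surface. World frame = base frame: x ahead of the robot, y to its left, z up, the work surface at z = 0. Lengths are in m, angles in rad, forces in N, time in s.
With the tool pointing down it reaches from about 0.3 to 0.85 m from the base axis. Payload 5.4 kg.
Tool frame: the origin (TCP) lies midway between the tips of the shut fingers; the grasp point (between the pads) lies 19 mm behind it (bot.tcp_to_grasp is the distance from the TCP to the grasp point, in m); z points along the fingers, y is the direction in which the jaws open and shut (so a half turn about z gives the same grasp; the last joint's range is limited). The gripper opens to 85 mm and grips with 20 to 120 N. Pads are 22 mm wide; open, the fingers measure 114 mm over their backs; the gripper's body (76 mm by 85 mm) begins 54 mm behind the grasp point. The pads swing forward as they close: fully open they stand 13 mm farther back than shut.
Start: joints at [1.065, 0.158, 1.597, -0, 1.386, -0.21], TCP at [0.168, 0.55, 0.231] pointing down, gripper open.
Joint ranges: [-2.91, 2.91], [-0.94, 2.29], [0.18, 2.7], [-1.29, 4.43], [0.17, 2.64], [-3, 3]. Speed limits (rad/s): [2.57, 2.57, 3.14, 3.14, 3.14, 3.14].

## Interface

Orientations are given as a unit quaternion [w, x, y, z].
In Python, from workcell import bot gives the robot as it stands. Calls block until the motion is done:
- bot.move_to(position, orientation): joint-space move of the TCP to a pose.
- bot.movel(position, max_speed=0.15, rot=None, contact_N=None): straight line of the TCP; rot=None keeps the orientation; max_speed is the mean speed in m/s. With contact_N (N) it stops when the force on the tool has changed by that much, and returns True; else False.
- bot.set_joints(angles): joint-space move.
- bot.move_gripper(opening): opening from 0.0 (shut) to 1.0 (fully open); the grip force is fixed at half the most; returns when the fingers have stopped.
- bot.wait(seconds).
- bot.inverse_kinematics(position, orientation): joint angles nearest the present ones, or None.
- bot.state(): the state.
- bot.camera(name): name is "scene" or "top" or "wrist"; returns the picture (384x512x3 uint8, blue, green, red); there is no depth.
- bot.camera_params(name): a dict with "fx", "fy", "cx", "cy" (pixels), "R" (3x3) and "t" (3): a world point X has camera coordinates R X + t. Camera axes: x right, y down, z forward; pixel columns grow to the right and rows downward; lengths in m; the calibration is good to about 2 mm. A picture is of the moment at which its call begins: read the wrist's pose just before it. camera_params takes no time and is no camera call; for the wrist camera it gives the pose at the moment of the call.
A pose or a line that the arm cannot do raises bot.MotionError and nothing moves.
- bot.close_job(): hands the job in, once; it reports no verdict.
The state is a dict: "clock": time; "q": joint angles; "qd": joint speeds; "joint_torque": joint torques, N m; "eef_pos": TCP position; "tcp_rot": TCP orientation; "ft_force": force on the tool from outside, world axes, zero at the start; "moment": the same for the moment, N m; "gripper_width": opening from 0.0 (shut) to 1.0 (fully open).
Only numpy, scipy, OpenCV 4.12 (cv2) and the standard library are available. Lean on these libraries where they do the work, as an engineer would, in place of code of your own. Each camera call takes 0.05 s, during which the arm holds its last target. There are 200 camera calls.

## Working session

There is one attempt and no reset: what is moved stays moved. The work goes in short steps, each a Python script; the robot and the scene stay as the last script left them, time stands still between calls to the robot, and variables do not carry over. Pictures are saved under pics/ and viewed, about 8 in all and at most 12, crops included, and the job is handed in when it is done.

```bash
mkdir -p pics; python3 - <<'E'
from workcell import bot
import cv2,numpy as np
for n in ("top","scene"):
    im=bot.camera(n); cv2.imwrite(f"pics/{n}0.png",im)
    p=bot.camera_params(n); print(n,p["fx"],p["cx"],p["cy"],np.round(p["R"],3).tolist(),np.round(p["t"],3))
s=bot.state();print(s["clock"],s["eef_pos"],s["tcp_rot"])
E
```

```text
top 412.7914417473328 254.85754283050912 190.18833753179402 [[-0.055, -0.999, -0.002], [-0.975, 0.054, -0.214], [0.214, -0.009, -0.977]] [0.051 0.594 1.06 ]
scene 359.3321347632227 264.0409227510022 187.05803487998986 [[-0.043, 0.999, -0.008], [0.811, 0.03, -0.584], [-0.583, -0.031, -0.812]] [-0.008 -0.416  1.337]
0.1 [0.16737229 0.54954368 0.2304274 ] [-3.03916769e-04  1.47380106e-01  9.89079575e-01 -7.78007418e-04]
```

View pics/top0.png

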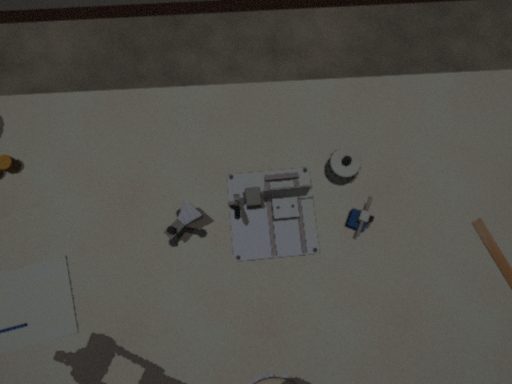

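View pics/scene0.png

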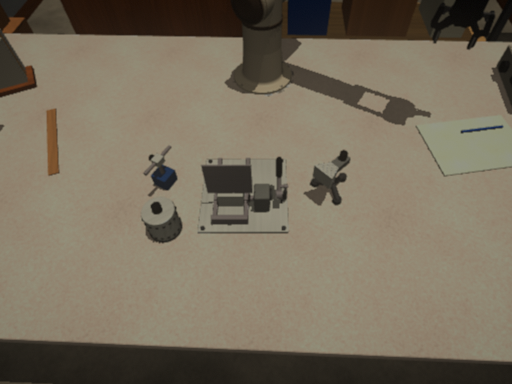

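The top view shows the plate at about px (228–319, 167–262), the channel at about column 287, the lever at about (238,210), and the horn, detector and supply clear to the sides. I'll enlarge both views.

```bash
python3 - <<'E'
import cv2
im=cv2.imread("pics/top0.png")[160:270,220:330]
im=cv2.convertScaleAbs(im,alpha=1.5)
a=cv2.resize(im,(600,600),interpolation=cv2.INTER_CUBIC)
cv2.imwrite("pics/topc.png",a)
im=cv2.imread("pics/scene0.png")[145:240,190:300]
cv2.imwrite("pics/scenec.png",cv2.resize(im,None,fx=6,fy=6,interpolation=cv2.INTER_CUBIC))
E
```

```text
(no output)
```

View pics/topc.png

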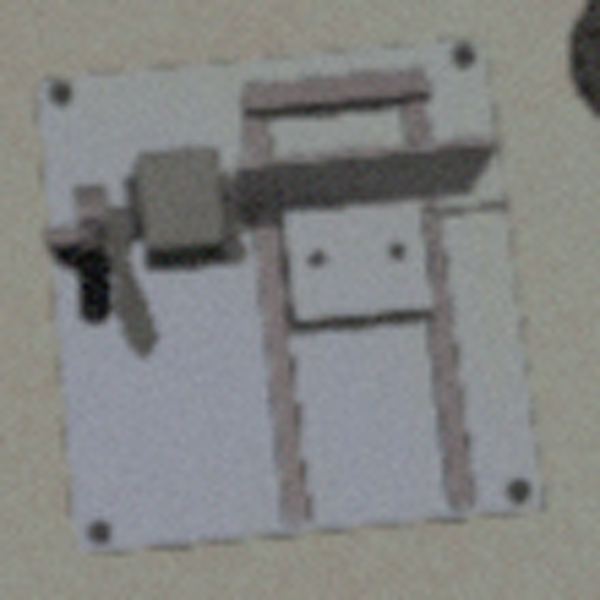

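View pics/scenec.png

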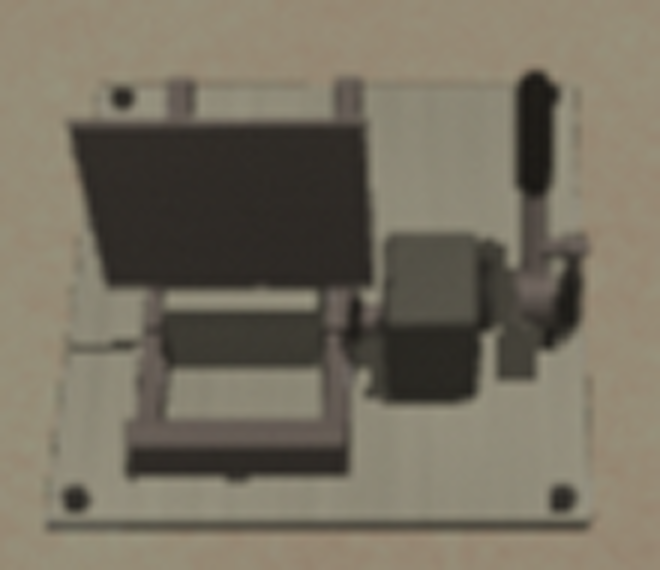

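Top crop: bolts at (61,93), (464,54), (519,489), (99,531); near rail ends at (295,520) and (461,507); the block's rear top edge runs (291,320)–(432,308). I'll compute the mount frame.

```bash
cat > h.py <<'E'
import numpy as np
from workcell import bot
def ray(p,px,z):
    d=p["R"].T@np.array([(px[0]-p["cx"])/p["fx"],(px[1]-p["cy"])/p["fy"],1]); c=-p["R"].T@p["t"]
    return c+d*(z-c[2])/d[2]
E
python3 - <<'E'
from h import *
p=bot.camera_params("top")
k=lambda u,v:((u+.5)*110/600-.5+220,(v+.5)*110/600-.5+160)
b=[ray(p,k(*q),.012)[:2] for q in [(61,93),(464,54),(519,489),(99,531)]]
r=[ray(p,k(*q),.022)[:2] for q in [(295,520),(461,507)]]
e=[ray(p,k(*q),.058)[:2] for q in [(291,320),(432,308)]]
print("bolts",np.round(b,4).tolist());print("rails",np.round(r,4).tolist(),"edge",np.round(e,4).tolist())
ax=(b[0]-b[3])+(b[1]-b[2]); ay=(b[0]-b[1])+(b[3]-b[2])
yx=np.arctan2(ax[1],ax[0]); yy=np.arctan2(-ay[0],ay[1]); ry=r[0]-r[1]
print("yaw",yx,yy,"rails",np.arctan2(-ry[0],ry[1]),"railgap",np.linalg.norm(ry))
yaw=(yx+yy)/2; c,s=np.cos(yaw),np.sin(yaw); ex=np.array([c,s]); ey=np.array([-s,c])
o_r=(r[0]+r[1])/2+.120*ex
print("origin from rails",o_r, "bolts centre in mount",[ (np.mean(b,0)-o_r)@ex,(np.mean(b,0)-o_r)@ey])
for q in e+b: print(np.round([(q-o_r)@ex,(q-o_r)@ey],4))
p2=bot.camera_params("scene")
k2=lambda u,v:((u+.5)/6-.5+190,(v+.5)/6-.5+145)
b2=[ray(p2,k2(*q),.012)[:2] for q in [(122,97),(75,498),(563,498)]]
for q in b2: print("scene",np.round([(q-o_r)@ex,(q-o_r)@ey],4))
# others
for n,px in dict(horn=(187,222),det=(357,218),sup=(345,170)).items():
    w=ray(p,px,.05)[:2]; print(n,w,(w-o_r)@ex,(w-o_r)@ey)
E
```

```text
bolts [[0.6514, 0.0849], [0.6609, -0.1288], [0.4316, -0.1383], [0.4222, 0.0754]]
rails [[0.4217, -0.0234], [0.4236, -0.107]] edge [[0.5175, -0.0261], [0.5197, -0.0962]]
yaw 0.04159484715924872 0.044167441888624925 rails 0.02260068025594069 railgap 0.08363260830874077
origin from rails [ 0.54254235 -0.06009845] bolts centre in mount [np.float64(0.0004095744674146465), np.float64(0.033398970451931256)]
[-0.0236  0.035 ]
[-0.0244 -0.0351]
[0.115  0.1402]
[ 0.1153 -0.0737]
[-0.1142 -0.0734]
[-0.1144  0.1405]
scene [-0.1166 -0.0715]
scene [ 0.1125 -0.072 ]
scene [0.1135 0.1423]
horn [0.52125812 0.20714241] -0.009808587824435706 0.26790760450332674
det [ 0.50684217 -0.25468119] -0.04400874239880512 -0.1928734804778021
sup [ 0.64312458 -0.23579742] 0.09295790399571517 -0.17984922029895936
```

```bash
cat >> h.py <<'E'
O=np.array([.5417,-.0592]); YAW=.043
EX=np.array([np.cos(YAW),np.sin(YAW)]); EY=np.array([-EX[1],EX[0]])
a=(np.pi+YAW)/2; Q=[0,np.cos(a),np.sin(a),0]
def W(x,y,z): return [*(O+x*EX+y*EY),z]
def M():
    s=bot.state(); d=np.array(s["eef_pos"][:2])-O
    return np.round([d@EX,d@EY,s["eef_pos"][2]],4), np.round(s["ft_force"],1), round(s["clock"],2)
E
python3 - <<'E'
from h import *
import cv2
bot.move_gripper(0.0)
bot.move_to(W(-.078,0,.25),Q); print(M())
bot.movel(W(-.078,0,.032),max_speed=.12); print(M())
print(bot.movel(W(-.015,0,.032),max_speed=.03,contact_N=2.0)); print(M())
cv2.imwrite("pics/s1.png",cv2.resize(bot.camera("scene")[110:250,180:340],None,fx=4,fy=4,interpolation=cv2.INTER_CUBIC))
E
```

```text
(array([-0.0779,  0.0005,  0.25  ]), array([-0.3,  0.3,  0. ]), 3.28)
(array([-0.0775, -0.0002,  0.0326]), array([-0.1, -0.5,  0.6]), 5.25)
True
(array([-0.0353,  0.0001,  0.0316]), array([-0.6, -0.3,  0.6]), 6.6)
```

View pics/s1.png

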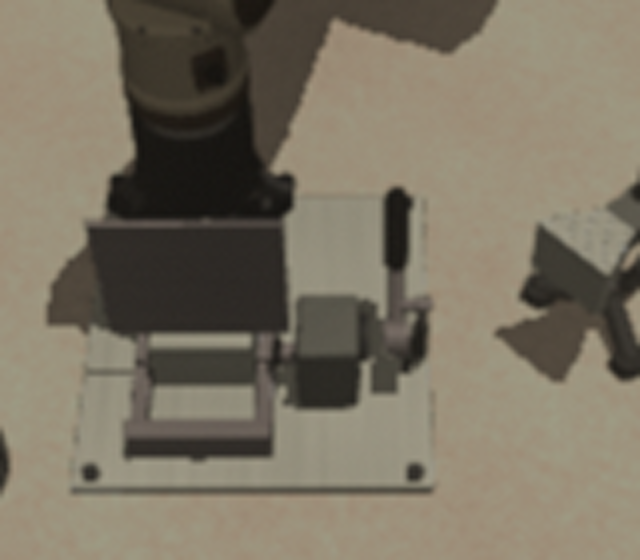

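The picture shows the fingers behind the sheet in the channel with everything undisturbed. Contact came at x = -35.3 mm, which matches the predicted face position of -24 mm. Now the push.

```bash
python3 - <<'E'
from h import *
import cv2
for x in (-.02,-.005,.003):
    print(bot.movel(W(x,0,.032),max_speed=.03,contact_N=18),M())
x=.003
while x<.022:
    x+=.003
    c=bot.movel(W(x,0,.032),max_speed=.015,contact_N=15); print(c,M())
    if c: break
cv2.imwrite("pics/s2.png",cv2.resize(bot.camera("scene")[110:250,180:340],None,fx=4,fy=4,interpolation=cv2.INTER_CUBIC))
E
```

```text
False (array([-0.0202,  0.0002,  0.0317]), array([-2.6,  0. , -1.2]), 7.33)
False (array([-0.0042, -0.0001,  0.0323]), array([-0.6,  0. ,  0.5]), 7.98)
False (array([ 0.0033, -0.0001,  0.0321]), array([-0.7, -0.6,  0. ]), 8.4)
False (array([ 0.0057, -0.    ,  0.0321]), array([-4.8, -0.6,  3.8]), 8.75)
False (array([ 0.0087, -0.    ,  0.032 ]), array([-5.1, -1.5,  3.1]), 9.1)
True (array([0.0082, 0.0002, 0.0315]), array([-0.6, -0.7, -0.1]), 9.32)
```

View pics/s2.png

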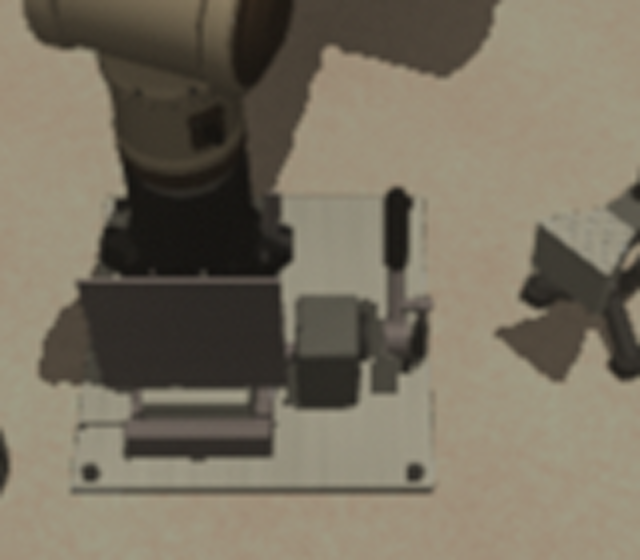

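The block sits at the stop: contact came at TCP x ≈ 8.5 mm, with 9 expected. I'll press once more to confirm, then back off and take the lever.

```bash
python3 - <<'E'
from h import *
import cv2
print(bot.movel(W(.014,0,.032),max_speed=.015,contact_N=22),M())
bot.wait(.3)
bot.movel(W(-.06,0,.032),max_speed=.1)
bot.movel(W(-.085,0,.22),max_speed=.15)
bot.movel(W(-.085,.129,.22),max_speed=.15)
bot.movel(W(-.085,.129,.102),max_speed=.12); print(M())
for x in (-.03,-.01,.01,.025,.04,.05,.06):
    c=bot.movel(W(x,.129,.102),max_speed=.06,contact_N=30); print(c,M())
    if c: break
cv2.imwrite("pics/s3.png",cv2.resize(bot.camera("scene")[110:250,180:340],None,fx=4,fy=4,interpolation=cv2.INTER_CUBIC))
E
```

```text
True (array([0.0079, 0.0006, 0.0305]), array([ 0.6,  0.2, -1.1]), 9.78)
(array([-0.0843,  0.1288,  0.1028]), array([ 0.3, -0.2,  0.2]), 14.47)
False (array([-0.0321,  0.1292,  0.1011]), array([-8.4,  0.1,  3.3]), 15.53)
False (array([-0.0105,  0.129 ,  0.1014]), array([-3.8, -1. , -0.7]), 16.02)
False (array([0.0101, 0.1289, 0.1021]), array([-1.8, -1.1, -0.6]), 16.5)
False (array([0.0253, 0.1291, 0.1022]), array([-2.5, -0.4,  1.1]), 16.9)
False (array([0.0407, 0.129 , 0.1022]), array([0.6, 0.4, 0.1]), 17.3)
False (array([0.0503, 0.129 , 0.1021]), array([-0.7,  0.9,  0.1]), 17.62)
False (array([0.0601, 0.129 , 0.102 ]), array([-1.1, -0.4, -0.4]), 17.93)
```

View pics/s3.png

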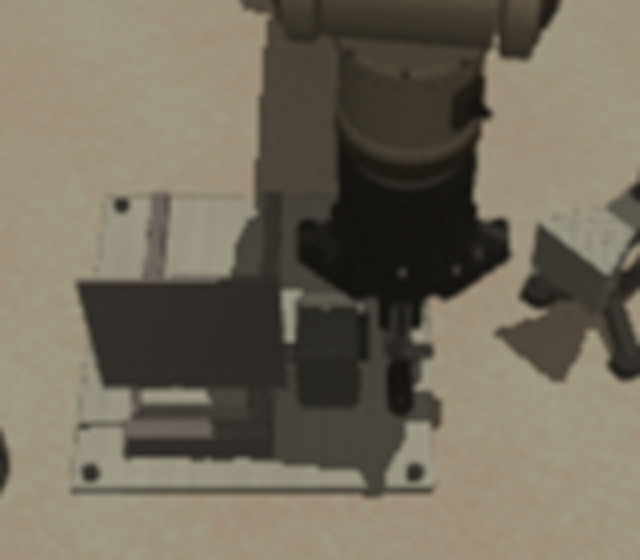

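The lever has swung over to the far side, with its grip at about (400,390), and the force on the tool has dropped to nothing. I'll withdraw and verify.

```bash
python3 - <<'E'
from h import *
import cv2
bot.movel(W(.0,.129,.115),max_speed=.12)
bot.movel(W(-.09,.129,.25),max_speed=.15)
bot.movel([.35,.10,.33],max_speed=.2); print(M())
for n,r in (("scene",(145,240,190,300)),("top",(160,270,220,330))):
    im=bot.camera(n); cv2.imwrite(f"pics/{n}9full.png",im)
    b=cv2.imread(f"pics/{n}0.png"); y0,y1,x0,x1=r
    if n=="scene": A=cv2.resize(im[y0:y1,x0:x1],(396,342),interpolation=cv2.INTER_CUBIC)
    else: B=cv2.convertScaleAbs(cv2.resize(im[y0:y1,x0:x1],(396,396),interpolation=cv2.INTER_CUBIC),alpha=1.5)
C=np.zeros((396,792,3),np.uint8); C[:342,:396]=A; C[:,396:]=B; 
p=bot.camera_params("scene"); pt=bot.camera_params("top")
def proj(p,X): c=p["R"]@np.array(X)+p["t"]; return p["fx"]*c[0]/c[2]+p["cx"],p["fy"]*c[1]/c[2]+p["cy"]
for ang in (1.05,1.62,1.75):
    t=ang-.698; X=W(.04+.1*np.sin(t),.13,.06+.1*np.cos(t))
    u,v=proj(p,X); cv2.circle(C,(int((u+.5-190)*3.6),int((v+.5-145)*3.6)),2,(0,0,255),-1)
for x in (.0165,.02):
  for y in (-.035,.035):
    u,v=proj(pt,W(x,y,.058)); cv2.circle(C,(396+int((u+.5-220)*3.6),int((v+.5-160)*3.6)),1,(0,0,255),-1)
cv2.imwrite("pics/fin.png",C)
E
```

```text
(array([-0.1845,  0.1671,  0.329 ]), array([-0.5,  0.1, -0.7]), 20.68)
```

View pics/fin.png

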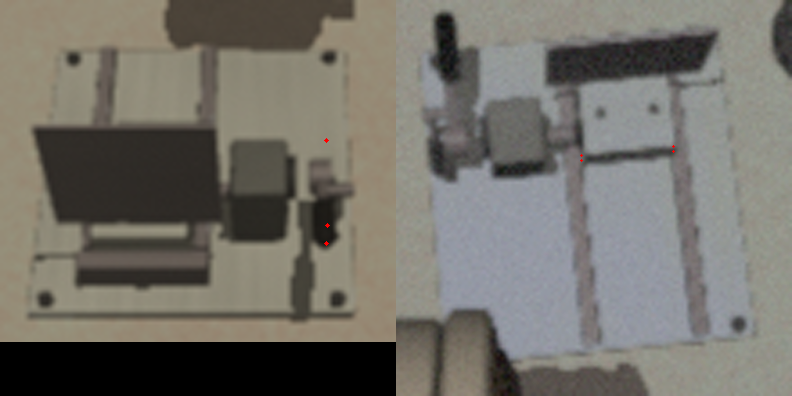

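The lever tip sits on the drawn 1.75 rad mark, and the block's rear edge lies on the drawn home marks. I'll do a last bystander comparison, then hand in.

```bash
python3 - <<'E'
from h import *
import cv2
a,b=cv2.imread("pics/top0.png"),cv2.imread("pics/top9full.png")
for n,(x,y,w,h) in dict(horn=(165,200,42,45),det=(343,195,33,45),sup=(325,147,38,38)).items():
    r=cv2.matchTemplate(b[y-12:y+h+12,x-12:x+w+12],a[y:y+h,x:x+w],cv2.TM_CCOEFF_NORMED); m=cv2.minMaxLoc(r); print(n,round(m[1],3),np.array(m[3])-12)
bot.close_job()
E
```

```text
horn 0.992 [0 0]
det 0.991 [0 0]
sup 0.992 [0 0]
the job is handed in; nothing more can be done
```

The foot block is home against the stop, the lever is snapped into lock, and the job is handed in with the hand clear, at about 21 s of the 42 s allowed.

- **Block:** I pushed it about 44 mm along the channel with the shut fingertips, low on its rear face. I pressed twice, and each time the stop was felt at a fingertip position 8–9 mm along the mount, against about 9 mm expected for home. In the last top view the block's rear edge lies on the drawn home marks.
- **Lever:** I pushed it over past its dead point from the robot side; the force peaked at about 9 N and then fell to nothing. In the last scene view its tip lies on the mark drawn for 1.75 rad.
- **Bystanders:** horn, detector and supply show zero pixel shift between the first and last top views.

No check failed. The one disagreement was about 2 mm between the two cameras' positions for the mount, which is within the stated calibration, so I used the mean. I judged the block position and lever angle from these pictures and contact readings, as the robot's state does not report them.

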